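Pile the slide cases on the transport tray and block them with the stop bar

ROBOT

A 6-joint arm with a two-finger parallel gripper is mounted at the origin on the work surface. World frame = base frame: x ahead of the robot, y to its left, z up, the work surface at z = 0. Lengths are in m, angles in rad, forces in N, time in s.
With the tool pointing down it reaches from about 0.4 to 0.825 m from the base axis. Payload 7 kg.
Tool frame: the origin (TCP) lies midway between the tips of the shut fingers; the grasp point (between the pads) lies 19 mm behind it; z points along the fingers, y is the line along which they close (so a half turn about z gives the same grasp; the last joint's range is limited). The gripper opens to 88 mm and grips with 3 to 60 N. Pads are 19 mm wide; open, the fingers measure 130 mm over their backs; the gripper's body (78 mm by 193 mm) begins 47 mm behind the grasp point.
Start: joints at [1.63, 0.359, 0.012, 0, -1.224, -0.288], TCP at [0.153, 0.657, 0.227] pointing down, gripper open.
Joint ranges: [-3.07, 3.07], [-1.43, 2.12], [-1.02, 1.25], [-3.03, 1.67], [-3.05, -0], [-3.03, 3.03]. Speed limits (rad/s): [2.39, 2.39, 3.01, 3.14, 3.14, 3.14].

INTERFACE

Orientations are given as [roll, pitch, yaw] about the fixed x, y, z axes, in that order (R = Rz(yaw) Ry(pitch) Rx(roll)).
In Python, from workcell import arm gives the robot as it stands. Calls block until the motion is done:
- arm.move_pose(position, orientation): joint-space move of the TCP to a pose.
- arm.move_linear(position, attitude=None, speed=0.15): straight line of the TCP; attitude=None keeps the orientation; speed is the mean speed in m/s.
- arm.move_joints(angles): joint-space move.
- arm.gripper_to(opening, strength=None): finger opening in m; strength is the grip in N (None keeps the last); returns when the fingers have stopped.
- arm.pause(seconds).
- arm.ik(position, orientation): joint angles nearest the present ones, or None.
- arm.get_obs(): the state.
- arm.grab_frame(name): name is "scene" or "top" or "wrist"; returns the picture (480x640x3 uint8, blue, green, red); there is no depth.
- arm.get_calibration(name): a dict with "mtx" (3x3 intrinsics, pixels), "cam_to_world" (4x4, takes a point from camera to world coordinates). Camera axes: x right, y down, z forward; pixel columns grow to the right and rows downward; lengths in m; the calibration is good to about 2 mm. A picture is of the moment at which its call begins: read the wrist's pose just before it. get_calibration takes no time and is no camera call; for the wrist camera it gives the pose at the moment of the call.
A pose or a line that the arm cannot do raises arm.PlanningError and nothing moves.
- arm.hand_in(): hands the job in; it is judged then, once.
Trained networks look in the newest picture that a camera, given by its name, has taken for a name from the list of things; names that differ only in an ending like _2 or _b are one class to them, and where a whole thing is asked for, a point or a joint stands for the part that bears it (a point fixed in the world has none). Each returns a list of dicts, best first, with "conf" (0 to 1); they miss things now and then, are a little off and sometimes report something else, mostly with a low value. They report only what shows in the picture. A call takes as long as a camera call. They do not tell look-alikes from the thing itself.
- arm.regions_of(camera, query): "mask" (480x640 bool, what is visible of it) and "pixel" ([column, row] in pixels, amid what is visible of it).
The state is a dict: "time": time; "joints": joint angles; "qd": joint speeds; "tau": joint torques, N m; "eef_pos": TCP position; "eef_rot": TCP orientation; "wrist_force": force on the tool from outside, world axes, zero at the start; "ft_torque": the same for the moment, N m; "finger_gap": finger opening in m; "grasp_force": force on a finger pad.
Only numpy, scipy, OpenCV 4.12 (cv2) and the standard library are available. Lean on these libraries where they do the work, as an engineer would, in place of code of your own. Each camera call takes 0.05 s, during which the arm holds its last target. There are 200 camera calls.

TASK

Pile the three slide cases squarely in the white outline on the grey tray, blue at the bottom, white in the middle and green on top, all edges lined up; glass is inside, so set each one down without dropping it. Then lay the aluminium stop bar on the tray, flat and flush along the long side of the bottom case that faces the yellow strip, roughly centred on it. Leave the red case, the specimen pot, the brown bottle and the marker where they are.

Things in the scene. Friction and masses are not known exactly. Their poses are not given: they have to be found in the camera images.
- tray: fixed flat grey plastic tray, 160 (x) by 200 (y) by 10 mm high, no rim. Origin: centre of its underside. A yellow strip 22 mm wide runs along its +x edge; a white rectangular outline 76 (x) by 140 (y) mm is painted on the rest of its top.
- tray_mark (a point): centre of the white outline, on the tray's top face (10 mm above the work surface). The outline's long sides run along its y; its +x points to the yellow strip, whose middle line lies 87 mm from here. The stop bar belongs on this +x side of the pile.
- case_blue: blue closed plastic microscope-slide case, a plain flat box 62 (x) by 124 (y) by 18 mm high with rounded-over edges, a blank white paper label on top; about 160 g. Origin: centre of its underside; x across its width, y along its length, z up. Bottom of the pile.
- case_white: white closed plastic microscope-slide case, a plain flat box 62 (x) by 124 (y) by 18 mm high with rounded-over edges, a blank white paper label on top; about 160 g. Origin: centre of its underside; x across its width, y along its length, z up. Middle of the pile.
- case_green: green closed plastic microscope-slide case, a plain flat box 62 (x) by 124 (y) by 18 mm high with rounded-over edges, a blank white paper label on top; about 160 g. Origin: centre of its underside; x across its width, y along its length, z up. Top of the pile.
- bar: stop bar: aluminium straight bar 36 (x) by 160 (y) by 14 mm high, flat on its underside, with an upright black grip block in the middle of its top: 14 (x) by 30 (y) mm, from 14 to 64 mm above the underside; about 250 g. Origin: centre of its underside; y along its length. Its two long faces are alike.
- case_red: red slide case of the same size as the others, lying beyond the tray. Bystander: leave it. Origin: centre of its underside.
- pot: small specimen pot with an orange cap, 48 mm across, 45 mm high. Bystander. Origin: centre of its underside.
- bottle: brown reagent bottle, 48 mm across, 95 mm high, blue cap. Bystander. Origin: centre of its underside.
- pen: white marker with a black cap, 125 mm long (along y), 14 mm thick, lying at the left side of the work area. Bystander. Origin: on its underside, 15 mm from mid-length.
There are look-alikes about, which are no part of the job. Of the things like the case_white, leave any that is purple; of the rest the larger one is meant. Of the things that look like the bar, the smallest one is meant.

How it is judged:
On the way, in this order (a step that is already met when the one before it is completed fails the run):
1. the blue case lies flat in the outline, let go (horizontal distance between case_blue and tray_mark below 0.018 m and angle between the y axis of case_blue and the y axis of tray_mark, either way round below 0.15 rad and z of case_blue in the frame of tray_mark between -0.003 and 0.004 m and contact force between case_blue and the fingers below 0.05 N), for 0.2 s.
2. the white case lies on the blue one, let go (horizontal distance between case_white and case_blue below 0.014 m and angle between the y axis of case_white and the y axis of case_blue, either way round below 0.15 rad and z of case_white in the frame of case_blue between 0.014 and 0.022 m and contact force between case_white and the fingers below 0.05 N), for 0.2 s.
3. the green case lies on the white one, let go (horizontal distance between case_green and case_white below 0.014 m and angle between the y axis of case_green and the y axis of case_white, either way round below 0.15 rad and z of case_green in the frame of case_white between 0.014 and 0.022 m and contact force between case_green and the fingers below 0.05 N), for 0.2 s.
4. the bar lies on the tray against the bottom case, on the yellow strip's side ((x of bar in the frame of case_blue between 0.045 and 0.055 m or x of bar in the frame of case_blue between -0.055 and -0.045 m) and y of bar in the frame of case_blue between -0.03 and 0.03 m and x of bar in the frame of tray_mark above 0.03 m and z of bar in the frame of tray_mark between -0.003 and 0.004 m and angle between the y axis of bar and the y axis of case_blue, either way round below 0.1 rad), for 0.2 s.
At the end, for the whole second after the job is handed in: Blue case flat in the outline (14 mm, 0.12 rad), white on it, green on white, each within 7 mm and 0.08 rad of the blue; bar flat on the tray on the yellow side, within 4 mm and 0.06 rad of the blue case's long side and 30 mm of its middle; all at rest (horizontal distance between case_blue and tray_mark below 0.014 m and angle between the y axis of case_blue and the y axis of tray_mark, either way round below 0.12 rad and z of case_blue in the frame of tray_mark between -0.003 and 0.004 m and horizontal distance between each of case_white, case_green and case_blue below 0.007 m and angle between the y axis of each of case_white, case_green and the y axis of case_blue, either way round below 0.08 rad and z of case_white in the frame of case_blue between 0.014 and 0.022 m and z of case_green in the frame of case_blue between 0.032 and 0.04 m and (x of bar in the frame of case_blue between 0.045 and 0.053 m or x of bar in the frame of case_blue between -0.053 and -0.045 m) and y of bar in the frame of case_blue between -0.03 and 0.03 m and x of bar in the frame of tray_mark above 0.03 m and z of bar in the frame of tray_mark between -0.003 and 0.004 m and angle between the y axis of bar and the y axis of case_blue, either way round below 0.06 rad and linear speed of each of case_blue, case_white, case_green, bar below 0.02 m/s); the robot touches nothing.
It fails at once if a slide case falls freely (faster than 0.7 m/s with the fingers off it, a drop of 25 mm) ((linear speed of case_blue above 0.7 m/s and contact force between case_blue and the fingers below 0.05 N) or (linear speed of case_white above 0.7 m/s and contact force between case_white and the fingers below 0.05 N) or (linear speed of case_green above 0.7 m/s and contact force between case_green and the fingers below 0.05 N)).
It fails at once if the red case, the pot, the bottle or the marker is moved by more than 20 mm (distance of any of case_red, pot, bottle, pen from where it was at the start of the episode above 0.02 m).
It also fails if it takes over 72 s, if anything falls off the work surface, if the arm or the gripper's body presses on something with over 40 N, if the wrist force passes 120 N, or if a joint passes its speed limit or range.

## Working session

There is one attempt and no reset: what is moved stays moved. The work goes in short steps, each a Python script; the robot and the scene stay as the last script left them, time stands still between calls to the robot, and variables do not carry over. Pictures are saved under pics/ and viewed, at most 10 in all, crops included, and the job is handed in when it is done.

```bash
mkdir -p pics; ls
python3 - <<'E'
from workcell import arm
import cv2
for n in("top","scene"):
    cv2.imwrite(f"pics/{n}0.png",arm.grab_frame(n)); c=arm.get_calibration(n); print(n,c["mtx"].round(1).tolist(),c["cam_to_world"].round(3).tolist())
o=arm.get_obs();print(o["time"],o["eef_pos"],o["eef_rot"],o["finger_gap"])
E
```

```text
pics
top [[621.3, 0.0, 311.2], [0.0, 621.3, 248.8], [0.0, 0.0, 1.0]] [[0.021, -0.997, 0.074, 0.368], [-1.0, -0.02, 0.016, 0.036], [-0.015, -0.075, -0.997, 1.653], [0.0, 0.0, 0.0, 1.0]]
scene [[590.9, 0.0, 330.2], [0.0, 590.9, 238.9], [0.0, 0.0, 1.0]] [[-0.228, 0.781, -0.582, 1.474], [0.974, 0.191, -0.125, 0.25], [0.014, -0.595, -0.804, 1.409], [0.0, 0.0, 0.0, 1.0]]
0.1 [0.15301737 0.65696299 0.22570607] [ 3.14005947e+00 -1.41344319e-04 -2.28892081e-01] 0.087510630377618
```

View pics/top0.png

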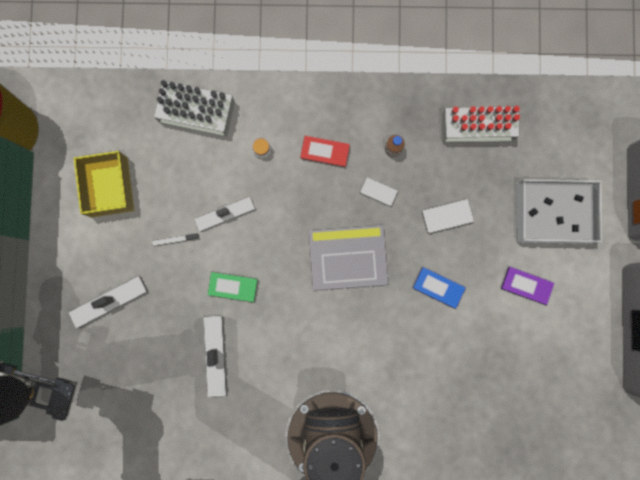

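View pics/scene0.png

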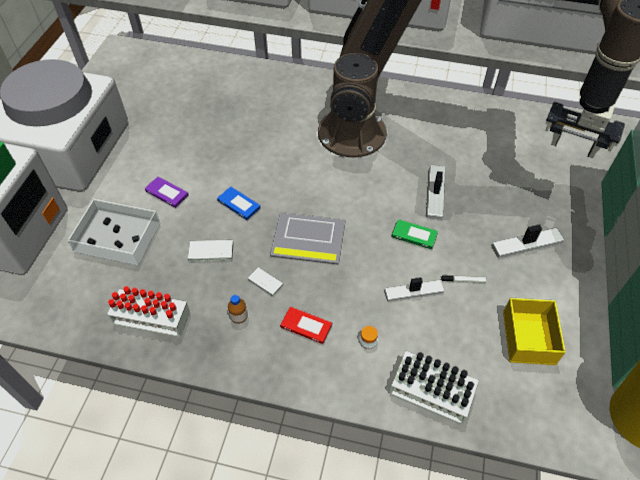

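The top view shows blue at (440,287), the larger white at (448,216) and green at (233,287). The smallest bar is at (225,214), with the marker at its left end around (175,239). The tray is at (348,258), and the decoys are purple, the small white and two longer bars.

```bash
cat > h.py <<'E'
from workcell import arm
import cv2, numpy as np
def proj(cal,px,z):
    """pixels (n,2) -> world xy (n,2) on plane z"""
    T=cal["cam_to_world"]; px=np.asarray(px,float).reshape(-1,2)
    d=np.c_[px,np.ones(len(px))]@np.linalg.inv(cal["mtx"]).T@T[:3,:3].T
    return (T[:3,3]+d*((z-T[2,3])/d[:,2])[:,None])[:,:2]
def rect(cal,mask,z):
    """centre, long, short, angle of the long axis in (-pi/2,pi/2], for the largest blob at plane z"""
    cs,_=cv2.findContours(mask.astype(np.uint8),cv2.RETR_EXTERNAL,cv2.CHAIN_APPROX_NONE)
    c=max(cs,key=cv2.contourArea)
    p=(proj(cal,c,z)*1000).astype(np.float32)
    b=cv2.boxPoints(cv2.minAreaRect(p)); e=[b[1]-b[0],b[2]-b[1]]
    l,s=sorted(e,key=lambda v:-np.hypot(*v)); a=np.arctan2(l[1],l[0])
    a=(a+np.pi/2)%np.pi-np.pi/2
    return b.mean(0)/1000,np.hypot(*l),np.hypot(*s),a
def look(cam,name,z,grab=True):
    cal=arm.get_calibration(cam)
    if grab: arm.grab_frame(cam)
    r=[]
    for d in arm.regions_of(cam,name):
        if d["mask"].sum()>20: r.append((d["conf"],d["pixel"],*rect(cal,d["mask"],z)))
    return r
def show(n,r):
    for q in r: print(n,round(q[0],2),np.round(q[1]),"c",q[2].round(4),"l/s",q[3].round(1),q[4].round(1),"a",round(float(q[5]),3))
E
python3 - <<'E'
from h import *
g=True
for n,z in(("case_blue",.018),("case_white",.018),("case_green",.018),("bar",.014),("tray",.01),("pen",.007)):
    show(n,look("top",n,z,g)); g=False
cv2.imwrite("pics/w0.png",arm.grab_frame("wrist"))
o=arm.get_obs(); c=arm.get_calibration("wrist")["cam_to_world"]
from scipy.spatial.transform import Rotation as R
T=np.eye(4);T[:3,:3]=R.from_euler("xyz",o["eef_rot"]).as_matrix();T[:3,3]=o["eef_pos"]
print((np.linalg.inv(T)@c).round(3), arm.get_calibration("wrist")["mtx"].round(0).tolist(),o["time"])
E
```

```text
case_blue 0.67 [440. 290.] c [ 0.3957 -0.2735] l/s 125.2 63.0 a 1.157
case_white 0.82 [382. 188.] c [ 0.6478 -0.1128] l/s 92.5 50.3 a 1.12
case_white 0.67 [523. 286.] c [ 0.4063 -0.5035] l/s 129.7 64.8 a 1.215
case_white 0.57 [451. 214.] c [ 0.5846 -0.2953] l/s 126.1 63.6 a -1.305
case_green 0.56 [235. 284.] c [0.3873 0.2676] l/s 129.9 67.6 a 1.438
bar 0.67 [215. 358.] c [0.2055 0.3089] l/s 208.2 49.4 a 0.087
bar 0.67 [108. 298.] c [0.3404 0.5972] l/s 211.4 51.8 a -1.072
bar 0.64 [225. 214.] c [0.5793 0.296 ] l/s 161.0 38.9 a -1.164
tray 0.97 [346. 259.] c [ 0.4711 -0.0352] l/s 199.4 159.7 a -1.477
[[-0.001 -0.951 -0.31   0.084]
 [ 1.    -0.001  0.    -0.   ]
 [-0.001 -0.31   0.951 -0.157]
 [ 0.     0.     0.     1.   ]] [[428.0, 0.0, 319.0], [0.0, 428.0, 242.0], [0.0, 0.0, 1.0]] 0.5
```

```bash
cat >> h.py <<'E'
def yaw_for(p,yaw,z=.15):
    """of yaw and its half turn, the one that keeps joint 6 nearer its middle"""
    best=None
    for k in(0,np.pi):
        y=(yaw+k+np.pi)%(2*np.pi)-np.pi
        q=arm.ik([*p,z],[np.pi,0,y])
        if q is not None and (best is None or abs(q[5])<best[0]): best=(abs(q[5]),y)
    return best[1]
def over(p,z,yaw): arm.move_pose([p[0],p[1],z],[np.pi,0,yaw])
def near(rs,p): return min(rs,key=lambda r:np.hypot(*(r[2]-p))+ (1-r[0])*.005)
E
python3 - <<'E'
from h import *
m=np.array([.4711-.018,-.0352-.0017])
y=yaw_for(m,.08+np.pi/2); print("yaw",y)
over(m,.2,y); print(arm.get_obs()["time"])
cal=arm.get_calibration("wrist"); im=arm.grab_frame("wrist"); cv2.imwrite("pics/tray.png",im)
show("tray",look("wrist","tray",.01,False))
hsv=cv2.cvtColor(im,cv2.COLOR_BGR2HSV)
yl=cv2.inRange(hsv,(22,120,100),(38,255,255)); q=rect(cal,yl,.01); print("yellow",q)
for p,a,n in((np.array([.3957,-.2735]),1.157,"blue"),(np.array([.5846,-.2953]),-1.305,"white"),(np.array([.3873,.2676]),1.438,"green"),(np.array([.5793,.296]),-1.164+np.pi/2,"bar")):
    for k in(0,np.pi):
        w=(a+k+np.pi)%(2*np.pi)-np.pi; q=arm.ik([*p,.005],[np.pi,0,w]); print(n,w,None if q is None else np.round(q,2))
for k in (0,np.pi): print("bar place",np.round(arm.ik([m[0]+.05,m[1],.03],[np.pi,0,.08+k]),2))
E
```

```text
yaw -1.4907963267948965
3.175
tray 0.98 [297. 196.] c [ 0.4701 -0.0338] l/s 198.5 158.8 a -1.478
yellow (array([ 0.531864  , -0.02740909], dtype=float32), np.float32(176.80313), np.float32(19.9877), np.float32(-1.476513))
blue 1.157 [-0.19  0.32 -0.67  0.   -0.58  2.92]
blue -1.984592653589793 [-0.19  0.32 -0.67  0.   -0.58 -0.22]
white -1.305 [-0.17  0.53 -0.27  0.   -0.77  0.44]
white 1.8365926535897934 [-0.17  0.53 -0.27 -0.   -0.77 -2.71]
green 1.4379999999999997 [ 1.02  0.3  -0.7   0.   -0.57  1.98]
green -1.7035926535897934 [ 1.02  0.3  -0.7  -0.   -0.57 -1.16]
bar 0.40679632679489686 [ 0.77  0.53 -0.28  0.   -0.76  1.21]
bar -2.7347963267948963 [ 0.77  0.53 -0.28 -0.   -0.76 -1.94]
bar place [ 0.32  0.3  -0.6   0.   -0.67  1.33]
bar place [ 0.32  0.3  -0.6  -0.   -0.67 -1.81]
```

View pics/tray.png

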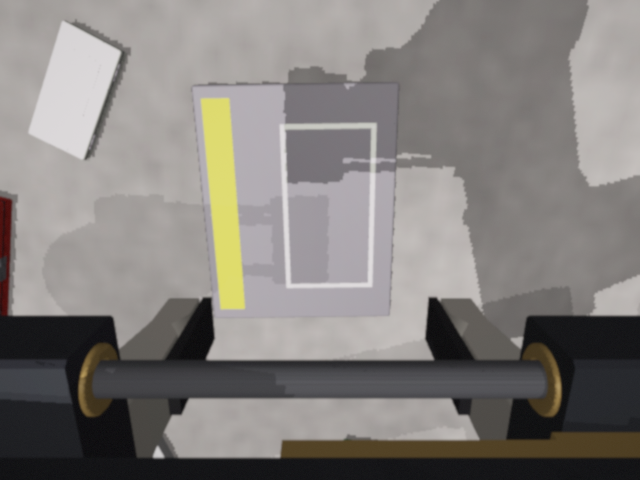

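The tray is empty, with outline corners at (281,126), (376,124), (371,285) and (289,285), and the yellow strip is on its left. Next I compute the mark and pick the blue case.

```bash
cat >> h.py <<'E'
def fine(name,p,a,h=.17,z=.018):
    """hover beside the thing, measure with the wrist camera; returns centre, yaw of tool for grasp"""
    w=yaw_for(p,a); x=np.array([np.cos(w),np.sin(w)])
    over(p+.03*x,h,w); r=look("wrist",name,z); show(name,r)
    q=near(r,p); assert np.hypot(*(q[2]-p))<.02
    a=q[5]; w=a+np.pi*round((w-a)/np.pi); return q[2],w
def grab(p,w,ztip,opening,strength,lift=.1):
    over(p,ztip+.06,w); arm.move_linear([*p,ztip],speed=.12)
    arm.gripper_to(opening,strength); 
    o=arm.get_obs(); print("grip",round(o["finger_gap"],4),round(o["grasp_force"],1))
    arm.move_linear([*p,ztip+lift],speed=.15)
    o=arm.get_obs(); print("lift",round(o["finger_gap"],4),round(o["grasp_force"],1),"t",o["time"])
E
python3 - <<'E'
from h import *
cal=arm.get_calibration("wrist")
c=proj(cal,[[281,126],[376,124],[371,285],[289,285]],.01); print(c,c.mean(0))
d=(c[0]+c[1]-c[2]-c[3]); print("angle",np.arctan2(d[1],d[0]), "sides",np.hypot(*d)/2)
p,w=fine("case_blue",np.array([.3957,-.2735]),1.157)
print(p,w)
grab(p,w,.004,.055,25)
E
```

```text
[[ 0.48802365 -0.10005778]
 [ 0.41391688 -0.10749688]
 [ 0.4018133   0.02912262]
 [ 0.47394825  0.03489271]] [ 0.44442552 -0.03588483]
angle -1.4746946085303057 sides 0.13641443820764868
case_blue 0.86 [321. 251.] c [ 0.3943 -0.2746] l/s 126.7 62.9 a 1.127
[ 0.3943393 -0.2745826] -2.014226
grip 0.062 25.0
lift 0.0616 25.0 t 6.975
```

```bash
cat >> h.py <<'E'
M=np.array([.4447,-.0358]); TY=.094
def place(p,yaw,ztip,opening,up=.1):
    w=yaw_for(p,yaw); arm.move_pose([*p,ztip+.05],[np.pi,0,w])
    arm.move_linear([*p,ztip+.006],speed=.1); f0=arm.get_obs()["wrist_force"][2]
    arm.move_linear([*p,ztip],speed=.03); o=arm.get_obs(); print("down force",round(o["wrist_force"][2]-f0,2),o["eef_pos"].round(4))
    arm.gripper_to(opening); arm.move_linear([*p,ztip+up],speed=.15)
    print("t",arm.get_obs()["time"])
E
python3 - <<'E'
from h import *
place(M,TY-np.pi/2,.0145,.078)
x=np.array([np.cos(TY-np.pi/2),np.sin(TY-np.pi/2)])
o=arm.get_obs();print(o["eef_pos"],o["eef_rot"])
show("blue",look("wrist","case_blue",.028))
p,w=fine("case_white",np.array([.5846,-.2953]),-1.305)
print(p,w)
grab(p,w,.004,.055,25)
E
```

```text
down force -0.26 [ 0.4447 -0.0358  0.0146]
t 10.2583
[ 0.44408824 -0.03590998  0.11378534] [ 3.14061864e+00  9.43923729e-05 -1.47717092e+00]
blue 0.6 [319. 240.] c [ 0.444  -0.0351] l/s 124.6 63.5 a -1.45
case_white 0.9 [318. 254.] c [ 0.5855 -0.2966] l/s 126.6 62.4 a -1.306
case_white 0.77 [613.  79.] c [ 0.4199 -0.4762] l/s 71.4 68.2 a 1.244
[ 0.58551306 -0.29664728] -1.3058879
grip 0.0617 25.0
lift 0.0618 25.0 t 14.1167
```

Run:
```python
from h import *
place(np.array([.4444,-.0355]),TY-np.pi/2,.0325,.078)
cv2.imwrite("pics/st.png",arm.grab_frame("wrist"))
show("white",look("wrist","case_white",.046,False)); show("blue",look("wrist","case_blue",.028,False))
p,w=fine("case_green",np.array([.3873,.2676]),1.438)
print(p,w)
grab(p,w,.004,.055,25)
```

```text
down force 1.43 [ 0.4449 -0.0353  0.0328]
t 17.5667
white 0.8 [24. 74.] c [ 0.605  -0.1096] l/s 84.3 32.2 a 1.437
white 0.78 [318. 242.] c [ 0.444 -0.035] l/s 124.1 62.5 a -1.474
white 0.34 [248. 176.] c [ 0.4673 -0.0449] l/s 173.5 139.0 a -1.478
blue 0.57 [311. 141.] c [ 0.4507 -0.0959] l/s 57.9 1.8 a 0.092
case_green 0.56 [322. 255.] c [0.3854 0.2688] l/s 124.6 62.1 a 1.433
[0.3853749 0.2688487] -1.7084986
grip 0.062 25.0
lift 0.0616 25.0 t 21.3167
```

View pics/st.png

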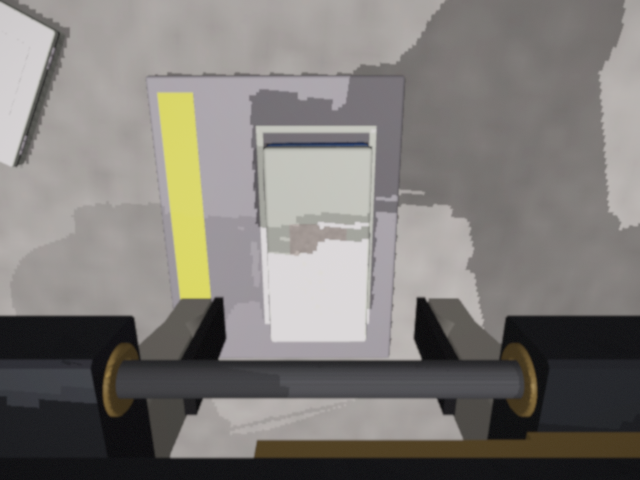

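White sits squarely on blue: only the thin blue end shows at row 145, as the camera angle would give, and the outline surrounds the pile evenly.

Run:
```python
from h import *
place(np.array([.4445,-.0355]),TY-np.pi/2,.0506,.078)
cv2.imwrite("pics/st2.png",arm.grab_frame("wrist"))
show("green",look("wrist","case_green",.064,False))
# bar: closing along its length -> tool x across it
b=np.array([.5793,.296]); w=yaw_for(b,-1.164+np.pi/2); x=np.array([np.cos(w),np.sin(w)])
over(b+.03*x,.2,w); cv2.imwrite("pics/bar.png",arm.grab_frame("wrist"))
show("bar",look("wrist","bar",.014,False)); show("pen",look("wrist","pen",.007,False)); print(w,arm.get_obs()["time"])
```

```text
down force -0.15 [ 0.4446 -0.0355  0.0508]
t 24.8083
green 0.67 [319. 240.] c [ 0.4436 -0.035 ] l/s 124.1 63.1 a -1.473
bar 0.77 [318. 240.] c [0.5774 0.2975] l/s 159.1 48.1 a -1.167
bar 0.38 [176. 455.] c [0.3193 0.3362] l/s 19.0 5.1 a -1.168
0.40679632679489686 26.4833
```

View pics/bar.png

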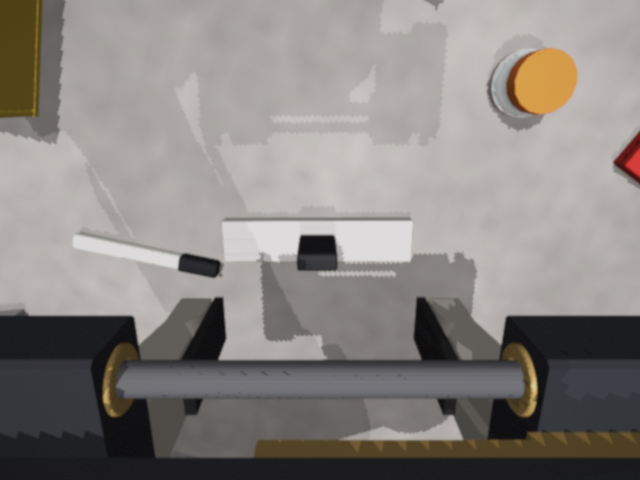

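View pics/st2.png

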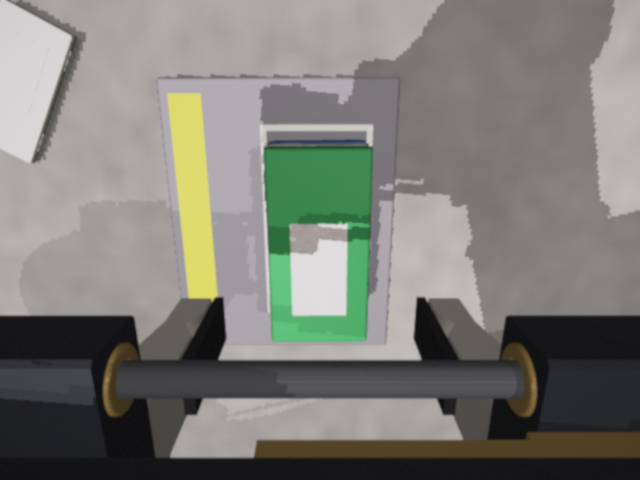

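The pile is well aligned. The bar's top face spans about columns 223–412 and rows 221–262, with the marker cap ending at (220,268) just beyond its left end. Gripping the block along the bar's length clears both.

Run:
```python
from h import *
cal=arm.get_calibration("wrist"); im=cv2.imread("pics/bar.png")
m=np.zeros(im.shape[:2],np.uint8); g=cv2.cvtColor(im,cv2.COLOR_BGR2GRAY)
m[205:275,222:430]=g[205:275,222:430]>195
m=cv2.morphologyEx(m,cv2.MORPH_OPEN,np.ones((5,5),np.uint8))
m[264:]=0
q=rect(cal,m,.014); print(q)
assert abs(q[3]-160)<5 and abs(q[4]-36)<4
w=q[5]+np.pi/2
grab(q[2],w,.018,.02,40,lift=.12)
```

```text
(array([0.580643  , 0.29877752], dtype=float32), np.float32(159.1426), np.float32(34.59371), np.float32(-1.1671686))Traceback (most recent call last):
  File "<stdin>", line 8, in <module>
AssertionError
```

Run:
```python
from h import *
p=np.array([.5806,.2988]); a=-1.1672
grab(p,a+np.pi/2,.018,.02,40,lift=.12)
xh=np.array([np.cos(TY),np.sin(TY)]); C=np.array([.4444,-.0355])
w=yaw_for(C+.055*xh,TY); print("yaw",w)
over(C+.055*xh,.135,w)
arm.move_linear([*(C+.055*xh),.034],speed=.1)
f0=arm.get_obs()["wrist_force"]
arm.move_linear([*(C+.055*xh),.0285],speed=.03)
f=arm.get_obs()["wrist_force"]; print("down",(f-f0).round(1))
for s in np.arange(.054,.0479,-.001):
    arm.move_linear([*(C+s*xh),.0285],speed=.03); o=arm.get_obs(); fx=(o["wrist_force"]-f0)[:2]@xh
    print(round(s,3),round(fx,2),((o["eef_pos"][:2]-C)@xh).round(4))
    if s<.0525 and fx>4: break
cv2.imwrite("pics/b1.png",arm.grab_frame("wrist"))
print(o["finger_gap"],o["time"])
```

```text
grip 0.0299 40.0
lift 0.03 40.0 t 29.475
yaw 0.09399999999999986
down [-1.3 -0.5  0. ]
0.054 -1.24 0.054
0.053 -0.35 0.0529
0.052 -0.92 0.0519
0.051 -0.57 0.0509
0.05 -1.19 0.0499
0.049 -0.3 0.0493
0.048 1.79 0.0485
0.03003203199618558 34.0
```

View pics/b1.png

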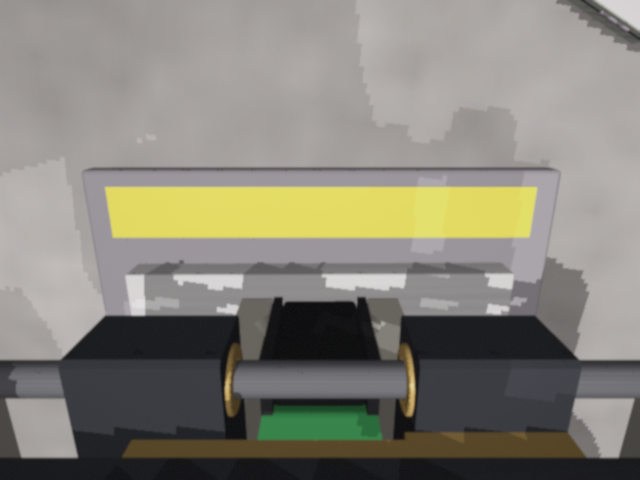

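The bar is parallel on the tray, its front edge at row 265 between columns 128 and 512. The side force rises at a 49 mm offset, so it is touching the blue case. I'll seat it, release and check.

Run:
```python
from h import *
o=arm.get_obs(); p=o["eef_pos"][:2]; f0=o["wrist_force"][2]
for z in(.0282,.0278,.0275):
    arm.move_linear([*p,z],speed=.02); f=arm.get_obs()["wrist_force"][2]-f0; print(z,round(f,2))
    if f>2: break
arm.gripper_to(.06); arm.move_linear([*p,.16],speed=.15)
xh=np.array([np.cos(TY),np.sin(TY)])
yh=np.array([-xh[1],xh[0]])
arm.move_linear([*(np.array([.47,-.035])+.0*xh),.22],speed=.2)
cv2.imwrite("pics/f.png",arm.grab_frame("wrist")); print(arm.get_obs()["time"])
for n,z in(("case_green",.064),("case_white",.046),("case_blue",.028),("bar",.024),("tray",.01)): show(n,look("wrist",n,z,False))
```

```text
0.0282 0.07
0.0278 4.14
36.8417
case_green 0.74 [317. 246.] c [ 0.4451 -0.0327] l/s 123.1 64.5 a -1.479
case_white 0.98 [317. 210.] c [ 0.4748 -0.0304] l/s 120.2 5.7 a -1.478
case_white 0.86 [464.  13.] c [ 0.614  -0.1126] l/s 66.5 26.3 a -1.478
case_blue 0.86 [317. 199.] c [ 0.4746 -0.0333] l/s 14.1 1.7 a -1.478
bar 0.89 [318. 181.] c [ 0.4923 -0.0305] l/s 158.8 38.2 a -1.47
tray 0.57 [323. 144.] c [ 0.4712 -0.0331] l/s 198.2 158.7 a -1.479
tray 0.29 [315. 246.] c [ 0.4265 -0.034 ] l/s 144.3 77.5 a -1.479
```

View pics/f.png

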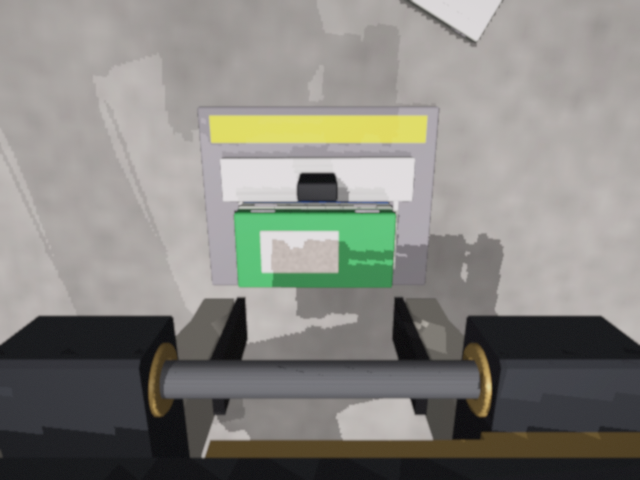

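The bar lies flat, with its inner edge at row 201 against the blue sliver at rows 201–204. It is parallel to the pile and centred, and the fingers are clear.

```bash
python3 -c "
from workcell import arm
print(arm.hand_in())"
```

```text
the job is handed in; nothing more can be done
None
```

The job is handed in: blue, white and green are piled squarely in the outline and the stop bar is flush along the yellow-strip side, about 37 s in; the last picture showed no faults, but hand-in returned no verdict.

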